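Load the marble shaker, cover it and set its timer

ROBOT

A 6-joint arm with a two-finger parallel gripper is mounted at the origin on the work surface. World frame = base frame: x ahead of the robot, y to its left, z up, the work surface at z = 0. Lengths are in m, angles in rad, forces in N, time in s.
With the tool pointing down it reaches from about 0.275 to 0.75 m from the base axis. Payload 10.2 kg.
Tool frame: the origin (TCP) lies on the centre line of the jaws, within the pads' length; the fingertips stand 22 mm ahead of it and the grasp point (between the pads) lies 3 mm ahead of it; z points along the fingers, y is the line along which they close (so a half turn about z gives the same grasp; the last joint's range is limited). The gripper opens to 85 mm and grips with 20 to 120 N. Pads are 22 mm wide; open, the fingers measure 114 mm over their backs; the gripper's body (76 mm by 85 mm) begins 54 mm behind the grasp point. The pads swing forward as they close: fully open they stand 13 mm farther back than shut.
Start: joints at [-1.354, 0.313, 1.498, -0, 1.331, -0.223], TCP at [0.224, -0.475, 0.253] pointing down, gripper open.
Joint ranges: [-2.94, 2.94], [-0.97, 2.17], [0.19, 2.56], [-1.23, 4.37], [0.02, 3.11], [-2.88, 2.88]. Speed limits (rad/s): [2.39, 2.39, 3.01, 3.14, 3.14, 3.14].

INTERFACE

Orientations are given as a unit quaternion [x, y, z, w].
In Python, from plant import move_pose, move_straight, goto_joints, open_gripper, gripper_close, dwell, solve_ik, get_state, grab_frame, PlanningError, job_done gives the robot as it stands. Calls block until the motion is done:
- move_pose(position, orientation): joint-space move of the TCP to a pose.
- move_straight(position, ori=None, v=0.15, guard=None): straight line of the TCP; ori=None keeps the orientation; v is the mean speed in m/s. With guard (N) it stops when the force on the tool has changed by that much, and returns True; else False.
- goto_joints(angles): joint-space move.
- open_gripper() and gripper_close(): open the fingers fully, or close them until they stop; the grip force is fixed at half the most.
- dwell(seconds).
- solve_ik(position, orientation): joint angles nearest the present ones, or None.
- get_state(): the state.
- grab_frame(name): name is "scene" or "top" or "wrist"; returns a dict with "color" (480x640x3 uint8, red, green, blue), "range_z" (480x640 float32, m along the optical axis (not along the pixel's ray), 0 where there is no reading), "fx", "fy", "cx", "cy" (pixels), "pose" (4x4, takes a point from camera to world coordinates); the wrist camera has in their place "mount" (4x4, takes a point from camera to tool coordinates, whose origin is the TCP and whose axes are the flange's). Camera axes: x right, y down, z forward; pixel columns grow to the right and rows downward; lengths in m; the calibration is good to about 2 mm. The wrist camera is an equidistant fisheye: a pixel r from the principal point sees the ray r / f radians off the axis. A picture is of the moment at which its call begins: read the wrist's pose just before it.
A pose or a line that the arm cannot do raises PlanningError and nothing moves.
- job_done(): hands the job in; it is judged then, once.
The state is a dict: "clock": time; "q": joint angles; "joint_vel": joint speeds; "joint_torque": joint torques, N m; "eef_pos": TCP position; "tool_rot": TCP orientation; "wrist_force": force on the tool from outside, world axes, zero at the start; "ft_torque": the same for the moment, N m; "width": opening from 0.0 (shut) to 1.0 (fully open); "grasp_force": force on a finger pad.
Only numpy, scipy, OpenCV 4.12 (cv2) and the standard library are available. Lean on these libraries where they do the work, as an engineer would, in place of code of your own. Each camera call takes 0.05 s, during which the arm holds its last target. There are 200 camera calls.

TASK

Get the marble shaker ready to run: lift the red tin out of the shaker's lower tray and set it on the round cork mat, then stand every blue pot upright in a pocket of the lower tray, one to a pocket. Next lower the cover tray on so that all four lugs are fully home in the sockets of the corner posts, and only after that turn the timer dial clockwise to its fifth click, the orange mark. Leave the copper cup, the pinch bowl, the jar and the brush where they are.

Things in the scene. Friction and masses are not known exactly. Their poses are not given: they have to be found in the camera images.
- shaker: Fixed low steel shaker deck (220 x 172 mm) with a plywood lower tray bolted on, 196 mm along its x, 148 mm along y. Origin: centre of its underside, on the shelf. Pocket floor 28 mm up; ribs 10 mm high make 2 x 2 square pockets, each 62 mm wide inside (crossing ribs 12 mm thick). No side walls but the ribs and four corner posts.
- socket (a point): Centre of the lower tray at the level of the post tops, 106 mm above the shelf. The four wooden posts, 24 mm square, stand at shaker x = +-86, y = +-62 mm; the top of each has a square socket 16 mm wide and 18 mm deep.
- well0 (a point): Centre of the floor of the pocket at shaker x = -37, y = -37 mm
- well1 (a point): Centre of the floor of the pocket at shaker x = -37, y = +37 mm
- well2 (a point): Centre of the floor of the pocket at shaker x = +37, y = -37 mm
- well3 (a point): Centre of the floor of the pocket at shaker x = +37, y = +37 mm
- tray: Cover tray of plywood, loose, 0.45 kg, 196 mm along its x, 148 mm along y, standing on four steel lugs. Origin: its centre at the level of the lug tips. Lugs 12 mm across, 14 mm long, tapered to 6 mm over the lowest 5 mm, at x = +-86, y = +-62 mm (either way round fits). Floor underside 14 mm above the origin, resting on the post tops when home (origin then 92 mm above the shelf); rim to 38 mm.
- tray_bar (a point): Middle of the cover tray's carrying bar, 85 mm above the tray's origin. The bar runs along the tray's x, 134 mm long, 16 mm wide (y), from 76 to 94 mm above the origin, free underneath between its end posts at x = +-60 mm.
- felt: Grey felt, 190 x 160 mm, 1 mm thin and flat, fixed, on which the pots wait. Origin: its centre at shelf level; x along its long side.
- pot0: Blue glazed polishing pot with a copper band, 54 mm across, 0.13 to 0.24 kg; its lid is shut and carries a round maple knob 26 mm across that rises from 46 to 74 mm above the pot's underside. Origin: centre of its underside, z up. Three or four of these pots are there; any other is absent.
- pot1: Blue glazed polishing pot with a copper band, 54 mm across, 0.13 to 0.24 kg; its lid is shut and carries a round maple knob 26 mm across that rises from 46 to 74 mm above the pot's underside. Origin: centre of its underside, z up. Three or four of these pots are there; any other is absent.
- pot2: Blue glazed polishing pot with a copper band, 54 mm across, 0.13 to 0.24 kg; its lid is shut and carries a round maple knob 26 mm across that rises from 46 to 74 mm above the pot's underside. Origin: centre of its underside, z up. Three or four of these pots are there; any other is absent.
- pot3: Blue glazed polishing pot with a copper band, 54 mm across, 0.13 to 0.24 kg; its lid is shut and carries a round maple knob 26 mm across that rises from 46 to 74 mm above the pot's underside. Origin: centre of its underside, z up. Three or four of these pots are there; any other is absent.
- tin: Round red lacquered tin, closed, 74 mm across and 40 mm high, 0.2 kg, with a round brass knob 24 mm across from 40 to 68 mm above its underside. Stands at first on the crossing ribs in the middle of the lower tray. Origin: centre of its underside, z up.
- mat: Round cork mat, fixed, 120 mm across and 4 mm thick. Origin: centre of its underside, on the shelf.
- timer: Fixed grey timer box, 100 x 100 mm and 95 mm high, with the dial in the middle of its top. Origin: centre of its underside. Its top has eleven marks 30 degrees apart, for clicks 0 to 10; the fifth click's, a broad orange one, lies in the box's +x direction from the dial.
- dial (a joint): Angle of the timer dial, rad, 0 to 5.24, growing clockwise from above; it starts between 0 and click 2. Detents every 30 degrees (0.5236 rad): click 5 is 2.618. Turning takes about 0.05 N m; let go, it settles into the nearest click. At 0 the pointer stands 150 degrees counter-clockwise (from above) of the box's +x direction, at click 5 along +x.
- dial_grip (a point): On the dial's axis, at mid-height of its grip: an upright black bar 52 mm long (along the pointer), 16 mm wide, from 8 to 34 mm above the box's top, with a white line at its pointer end
- cup: Bystander: copper measuring cup, 62 mm across, 45 mm high, with a flat handle 60 mm long at the rim
- bowl: Bystander: terracotta-coloured stoneware pinch bowl, 96 mm across, 36 mm high, with two amber marbles in it
- jar: Bystander: green glass jar with a wooden cap, 60 mm across, 85 mm high
- brush: Bystander: wooden brush, 170 mm long, lying flat
Things that resemble listed ones, but are neither listed nor needed, are in the scene too. There is more than one size of the mat; the job needs the middle-sized.

How it is judged:
On the way, in this order (a step that is already met when the one before it is completed fails the run):
1. the tin is off the shaker and every pot stands in a pocket of the lower tray ((distance between pot0 and well0 below 0.008 m or distance between pot0 and well1 below 0.008 m or distance between pot0 and well2 below 0.008 m or distance between pot0 and well3 below 0.008 m) and angle between each of pot0, pot1, pot2, pot3's own z axis and vertical below 0.08 rad and (distance between pot1 and well0 below 0.008 m or distance between pot1 and well1 below 0.008 m or distance between pot1 and well2 below 0.008 m or distance between pot1 and well3 below 0.008 m) and (distance between pot2 and well0 below 0.008 m or distance between pot2 and well1 below 0.008 m or distance between pot2 and well2 below 0.008 m or distance between pot2 and well3 below 0.008 m) and (distance between pot3 and well0 below 0.008 m or distance between pot3 and well1 below 0.008 m or distance between pot3 and well2 below 0.008 m or distance between pot3 and well3 below 0.008 m) and horizontal distance between tin and shaker above 0.14 m), for 0.3 s.
2. the cover tray is fully home on the four posts (horizontal distance between tray and shaker below 0.005 m and z of tray in the frame of shaker between 0.089 and 0.0945 m and angle between the x axis of tray and the x axis of shaker, either way round below 0.05 rad and angle between tray's own z axis and vertical below 0.03 rad), for 0.3 s.
3. the dial stands at click 5 (value of joint dial between 2.438 and 2.798 rad), for 0.3 s.
At the end, for the whole second after the job is handed in: Every pot upright on a pocket floor (within 8 mm of its centre); cover tray home (centre within 5 mm, turned under 0.05 rad, level, underside within 2.5 mm of the post tops); tin upright on the cork mat within 30 mm of its centre; dial within 0.18 rad of click 5 (2.618); all at rest (all of step 2 and all of step 3 and (distance between pot0 and well0 below 0.008 m or distance between pot0 and well1 below 0.008 m or distance between pot0 and well2 below 0.008 m or distance between pot0 and well3 below 0.008 m) and angle between each of pot0, pot1, pot2, pot3's own z axis and vertical below 0.08 rad and (distance between pot1 and well0 below 0.008 m or distance between pot1 and well1 below 0.008 m or distance between pot1 and well2 below 0.008 m or distance between pot1 and well3 below 0.008 m) and (distance between pot2 and well0 below 0.008 m or distance between pot2 and well1 below 0.008 m or distance between pot2 and well2 below 0.008 m or distance between pot2 and well3 below 0.008 m) and (distance between pot3 and well0 below 0.008 m or distance between pot3 and well1 below 0.008 m or distance between pot3 and well2 below 0.008 m or distance between pot3 and well3 below 0.008 m) and horizontal distance between tin and mat below 0.03 m and height (world z) of tin below 0.01 m and angle between tin's own z axis and vertical below 0.1 rad and linear speed of each of tray, tin below 0.02 m/s and velocity of joint dial between -0.1 and 0.1 rad/s); the robot touches nothing.
It fails at once if the copper measuring cup is moved more than 4 cm (distance of cup from where it was at the start of the episode above 0.04 m).
It fails at once if the pinch bowl is moved more than 4 cm (distance of bowl from where it was at the start of the episode above 0.04 m).
It fails at once if the green jar is moved more than 4 cm (distance of jar from where it was at the start of the episode above 0.04 m).
It fails at once if the brush is moved more than 4 cm (distance of brush from where it was at the start of the episode above 0.04 m).
Of pot0, pot1, pot2, pot3 only 3 to 4 are there at a start; the rules pass over those that are not, and their reading is None.
At some moment in a run one of pot0, pot1, pot2, pot3, tray may be knocked a few centimetres aside while the robot is not near it.
It also fails if it takes over 210 s, if anything falls off the work surface, if the arm or the gripper's body presses on something with over 40 N, if the wrist force passes 120 N, or if a joint passes its speed limit or range.

## Working session

There is one attempt and no reset: what is moved stays moved. The work goes in short steps, each a Python script; the robot and the scene stay as the last script left them, time stands still between calls to the robot, and variables do not carry over. Pictures are saved under pics/ and viewed, at most 14 in all, crops included, and the job is handed in when it is done.

```bash
ls; mkdir -p pics
python3 - <<'E'
from plant import *
import cv2,numpy as np,pickle
s=get_state();print(s['clock'],s['eef_pos'],s['tool_rot'],s['width'])
for n in ['scene','top']:
    f=grab_frame(n);pickle.dump(f,open(f'{n}0.pkl','wb'))
    cv2.imwrite(f'pics/{n}0.png',f['color'][:,:,::-1]);print(n,f['fx'],f['cx'],f['cy'],np.round(f['pose'],3).tolist(),(f['range_z']>0).mean())
E
```

```text
pics
0.0 [ 0.2234725  -0.47479229  0.25270839] [ 9.75917980e-01  2.18136693e-01  1.08051415e-05 -6.91883477e-04] 0.9937815512020993
scene 541.5829229370025 321.44777328161217 246.6082687824609 [[0.197, 0.751, -0.63, 1.41], [0.98, -0.143, 0.136, -0.263], [0.012, -0.645, -0.764, 1.082], [0.0, 0.0, 0.0, 1.0]] 0.9958658854166667
top 601.711107041457 321.0306602309825 238.66585111691788 [[-0.018, -0.991, 0.135, 0.374], [-1.0, 0.017, -0.009, -0.089], [0.007, -0.135, -0.991, 1.717], [0.0, 0.0, 0.0, 1.0]] 0.9959765625
```

View pics/top0.png

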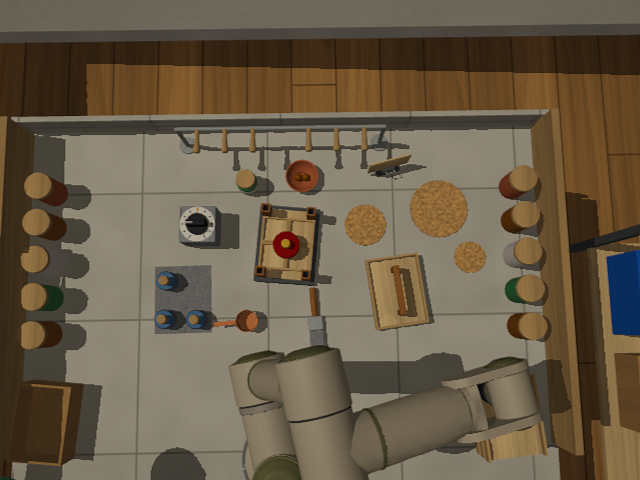

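View pics/scene0.png

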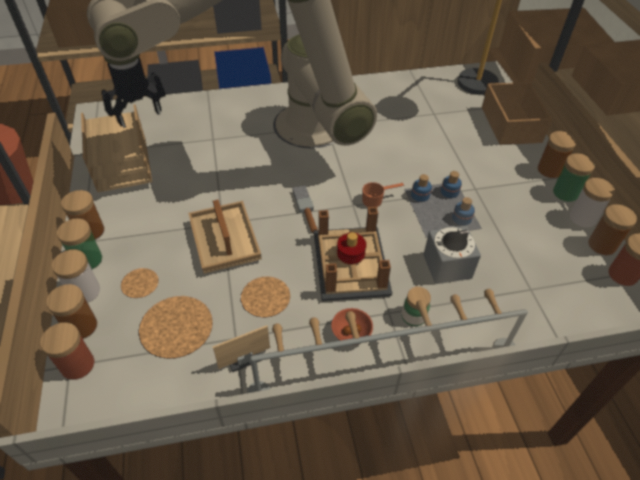

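The top view shows these candidates:
- **Mats:** (438,208) large, (365,225) middle, (470,257) small. I'm choosing the middle one.
- **Pots:** three blue ones on the felt at (167,281), (165,319) and (197,319).
- **Tin:** the red one with a brass knob on the shaker at (287,245). The red jars on the side walls and the bowl at (302,177) are look-alikes.
- **Tray:** the one with the bar at (398,290). The plywood boxes at the edges are decoys.
- **Timer:** (199,225).

Next I'll measure coarse positions.

```bash
cat > h.py <<'E'
from plant import *
import cv2,numpy as np,pickle
from scipy.spatial.transform import Rotation as R
def rays(f):
    v,u=np.mgrid[0:480,0:640].astype(float);x=(u-f['cx'])/f['fx'];y=(v-f['cy'])/f['fy']
    if 'mount' in f:
        r=np.hypot(x,y)+1e-9;k=np.tan(np.minimum(r,1.45))/r;x,y=x*k,y*k
    return np.dstack([x,y,np.ones_like(x)])
def cloud(f,T=None):
    T=f['pose'] if T is None else T
    P=rays(f)*f['range_z'][...,None]
    return P@T[:3,:3].T+T[:3,3]
def wrist():
    s=get_state();f=grab_frame('wrist');T=np.eye(4);T[:3,:3]=R.from_quat(s['tool_rot']).as_matrix();T[:3,3]=s['eef_pos']
    f['T']=T@f['mount'];return f,cloud(f,f['T'])
def hsv(f): return cv2.cvtColor(f['color'],cv2.COLOR_RGB2HSV)
def q(yaw):  # tool down, jaw-line (tool y) direction at world angle yaw
    y=np.array([np.cos(yaw),np.sin(yaw),0]);z=np.array([0,0,-1.]);x=np.cross(y,z)
    return R.from_matrix(np.column_stack([x,y,z])).as_quat()
def near(p,yaw): # choose half turn with least joint-6 motion
    c=[(abs(j[5]),q(a)) for a in (yaw,yaw+np.pi) if (j:=solve_ik(p,q(a))) is not None]
    return min(c,key=lambda t:t[0])[1]
def blobs(m,P,mina=40):
    n,l,st,c=cv2.connectedComponentsWithStats(m.astype(np.uint8));o=[]
    for i in range(1,n):
        if st[i,4]>=mina:
            p=P[l==i];o.append((st[i,4],c[i].round(),p.mean(0).round(4),p.min(0).round(3),p.max(0).round(3)))
    return o
E
python3 - <<'E'
from h import *
for n in ['top','scene']:
    f=pickle.load(open(n+'0.pkl','rb'));P=cloud(f);H=hsv(f);h,s,v=cv2.split(H);Z=P[...,2]
    w=(P[...,0]>.2)&(P[...,0]<.85)&(abs(P[...,1])<.5)&(f['range_z']>0)
    print(n,'floor',np.median(Z[w]))
    for k,m in dict(blue=(h>95)&(h<125)&(s>90)&(Z<.08),red=((h<5)|(h>174))&(s>170),mat=(Z<.012)&(h>8)&(h<22)&(s>80),hi=(Z>.075)&(Z<.4)).items():
        print(k)
        for b in blobs(m&w,P): print(*b)
for y in (0,np.pi/2,-np.pi/2): print(y,q(y))
f=pickle.load(open('top0.pkl','rb'));c=f['color'][190:350,150:450]
cv2.imwrite('pics/crop0.png',cv2.resize(c[:,:,::-1],(800,427),interpolation=cv2.INTER_CUBIC))
E
```

```text
top floor 0.00470370606350512
blue
167 [167. 281.] [0.4898 0.3246 0.0476] [0.468 0.304 0.005] [0.516 0.363 0.06 ]
172 [165. 319.] [0.3856 0.3284 0.0466] [0.361 0.306 0.012] [0.411 0.357 0.056]
177 [196. 319.] [0.3833 0.2427 0.0459] [ 0.36   0.22  -0.002] [0.409 0.281 0.06 ]
red
448 [286. 245.] [ 0.5818 -0.0079  0.0794] [ 0.548 -0.041  0.055] [0.618 0.028 0.088]
mat
42 [301. 182.] [ 0.7737 -0.0504  0.0079] [ 0.762 -0.07   0.001] [ 0.787 -0.029  0.012]
2006 [435. 208.] [ 0.69   -0.4369  0.0061] [ 0.608 -0.5   -0.008] [ 0.775 -0.362  0.012]
1254 [365. 224.] [ 0.6466 -0.2319  0.0049] [ 0.586 -0.291 -0.008] [ 0.707 -0.172  0.012]
96 [457. 257.] [ 0.5471 -0.4935  0.004 ] [ 0.516 -0.5   -0.006] [ 0.582 -0.484  0.012]
261 [248. 321.] [0.3778 0.1061 0.0049] [ 0.351  0.082 -0.005] [0.404 0.131 0.012]
hi
65 [309. 147.] [ 0.8349 -0.0751  0.1584] [ 0.822 -0.084  0.147] [ 0.85  -0.065  0.166]
66 [337. 146.] [ 0.8361 -0.1499  0.1589] [ 0.824 -0.159  0.15 ] [ 0.849 -0.14   0.169]
67 [365. 145.] [ 0.8358 -0.2248  0.158 ] [ 0.823 -0.234  0.147] [ 0.85  -0.215  0.167]
67 [197. 148.] [0.836  0.2235 0.15
[... 2928 characters left out ...]

90 [488. 294.] [0.8382 0.2197 0.1563] [0.826 0.212 0.144] [0.849 0.232 0.162]
91 [455. 299.] [0.8382 0.1448 0.1571] [0.826 0.136 0.148] [0.85  0.155 0.163]
94 [350. 316.] [ 0.8385 -0.0783  0.1573] [ 0.826 -0.087  0.148] [ 0.85  -0.067  0.164]
94 [314. 322.] [ 0.8385 -0.1531  0.1575] [ 0.825 -0.162  0.149] [ 0.85  -0.143  0.164]
94 [277. 329.] [ 0.8387 -0.2275  0.1577] [ 0.827 -0.237  0.15 ] [ 0.85  -0.217  0.164]
570 [240. 340.] [ 0.8129 -0.3026  0.0945] [ 0.794 -0.361  0.075] [ 0.83  -0.244  0.114]
0 [0.70710678 0.70710678 0.         0.        ]
1.5707963267948966 [3.061617e-17 1.000000e+00 0.000000e+00 0.000000e+00]
-1.5707963267948966 [1.000000e+00 3.061617e-17 0.000000e+00 0.000000e+00]
```

View pics/crop0.png

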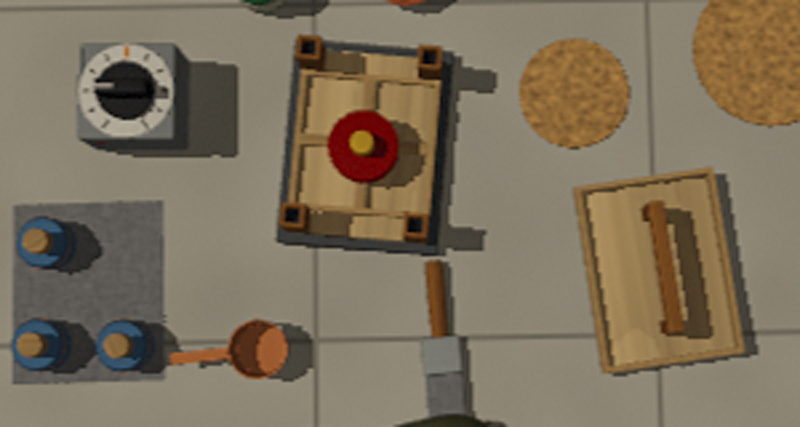

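The crop confirms the choice of mat, tin, pots and tray. The dial pointer is at its +y end (click 2) and the orange mark is along +x. I'll move over the shaker and look with the wrist camera.

Run:
```python
from h import *
p=[.57,-.05,.33];move_pose(p,near(p,np.deg2rad(84.5)))
f,P=wrist();pickle.dump((f,P),open('w1.pkl','wb'));cv2.imwrite('pics/w1.png',f['color'][:,:,::-1])
print(get_state()['clock'],f['fx'],f['T'].round(3).tolist())
Z=P[...,2];h,s,v=cv2.split(hsv(f))
for b in blobs((Z>.097)&(Z<.115)&(np.hypot(P[...,0]-.59,P[...,1])<.16)&(P[...,1]<.1),P): print(*b)
print('red',*blobs(((h<5)|(h>174))&(s>170)&(abs(P[...,1])<.06)&(P[...,0]<.65)&(Z>.04),P))
```

```text
2.1417 371.64829954431775 [[-0.096, -0.948, -0.304, 0.648], [-0.995, 0.092, 0.028, -0.058], [0.001, 0.306, -0.952, 0.45], [0.0, 0.0, 0.0, 1.0]]
380 [338.  99.] [ 0.6691 -0.078   0.1056] [ 0.656 -0.091  0.097] [ 0.681 -0.065  0.108]
473 [206. 103.] [0.6812 0.0448 0.1046] [0.668 0.032 0.097] [0.694 0.059 0.108]
489 [273. 197.] [ 0.5838 -0.0082  0.1054] [ 0.572 -0.019  0.097] [0.595 0.004 0.108]
466 [216. 273.] [0.511  0.0619 0.104 ] [0.497 0.05  0.097] [0.524 0.076 0.108]
458 [335. 274.] [ 0.4992 -0.0604  0.1045] [ 0.485 -0.074  0.097] [ 0.511 -0.047  0.108]
red (np.int32(3344), array([277., 190.]), array([ 0.5855, -0.0098,  0.0784]), array([ 0.547, -0.058,  0.041]), array([0.648, 0.028, 0.45 ]))
```

View pics/w1.png

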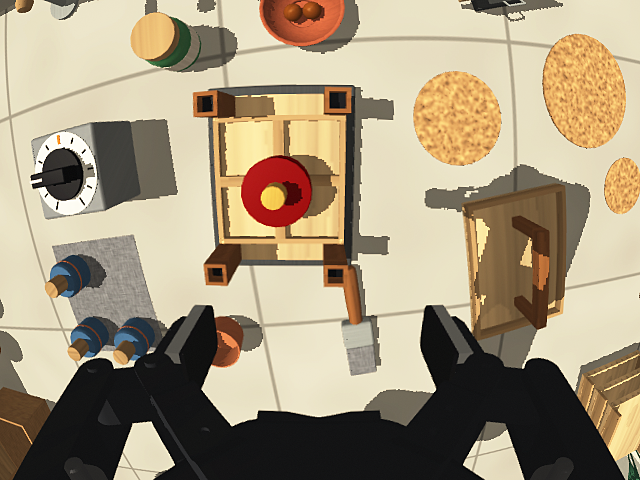

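Wrist view: the posts are at (206,103), (338,99), (216,273) and (335,274), with spans of 171 and 123 mm as they should be. The tin knob is at (273,197), z 0.106, and the middle mat is at (457,118). I'll move the tin now.

```bash
cat >> h.py <<'E'
def go(p,o,v=.15,guard=None): return move_straight(list(p),o,v,guard)
def pick(x,y,z,yaw,zt=.24):
    o=near([x,y,zt],yaw);open_gripper();move_pose([x,y,zt],o)
    go([x,y,z+.03],o,.25);hit=go([x,y,z],o,.06,12);gripper_close();s=get_state();print('pick hit',hit,'width',s['width'],'F',s['grasp_force'],'z',s['eef_pos'][2],'t',s['clock'])
    go([x,y,zt],o,.2);print('lifted',get_state()['width'],get_state()['wrist_force'].round(1) if hasattr(get_state()['wrist_force'],'round') else get_state()['wrist_force'])
def place(x,y,z,yaw,zt=.24,guard=10):
    o=near([x,y,zt],yaw);move_pose([x,y,zt],o);go([x,y,z+.03],o,.25);hit=go([x,y,z-.002],o,.05,guard)
    s=get_state();print('place hit',hit,'dz',s['eef_pos'][2]-z);open_gripper();go([x,y,zt],o,.25);print('t',get_state()['clock'])
E
python3 - <<'E'
from h import *
f,P=pickle.load(open('w1.pkl','rb'));h,s,v=cv2.split(hsv(f));Z=P[...,2]
m=(abs(Z-.004)<.004)&(h>8)&(h<22)&(s>60)&(np.hypot(P[...,0]-.648,P[...,1]+.234)<.075)
b=max(blobs(m,P),key=lambda b:b[0]);print(b)
c=b[2];a=np.deg2rad(84.3)
pick(.5838,-.0082,.038+.065,a)
place(c[0],c[1],.004+.066,a)
p=[.40,.24,.33];move_pose(p,near(p,np.pi/2))
f,P=wrist();pickle.dump((f,P),open('w2.pkl','wb'));cv2.imwrite('pics/w2.png',f['color'][:,:,::-1])
Z=P[...,2]
for b in blobs((Z>.071)&(Z<.082)&(P[...,1]>.18)&(P[...,1]<.4)&(P[...,0]>.33)&(P[...,0]<.56),P): print(*b)
E
```

```text
(np.int32(6387), array([457., 118.]), array([ 0.6458, -0.2306,  0.004 ]), array([ 0.585, -0.292,  0.   ]), array([ 0.705, -0.173,  0.007]))
pick hit False width 0.25982324743119556 F 58.7370890378952 z 0.10330428786206285 t 4.6667
lifted 0.2570838844866963 [-0.3 -0.4 -2.6]
place hit True dz -0.0006724720307336451
t 9.1833
483 [323. 184.] [0.3828 0.2445 0.0737] [0.37  0.232 0.071] [0.395 0.257 0.076]
425 [406. 188.] [0.3853 0.3317 0.0736] [0.373 0.32  0.071] [0.398 0.344 0.076]
354 [397. 280.] [0.4898 0.328  0.0736] [0.478 0.316 0.071] [0.503 0.34  0.076]
```

View pics/w2.png

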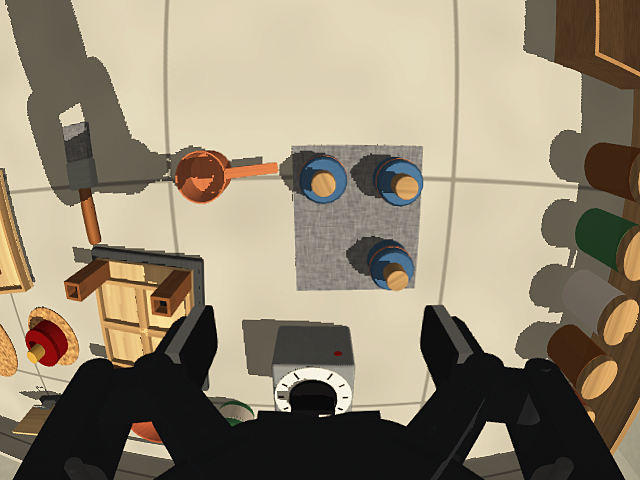

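The tin is on the mat. Three knobs sit at (323,184), (406,188) and (397,280), at z 0.074 as expected. Now the pots, with a fresh look before each pick.

```bash
cat >> h.py <<'E'
C=np.array([.5901,-.0079]);YAW=np.deg2rad(-5.7)
def sh(x,y): return C+np.array([np.cos(YAW)*x-np.sin(YAW)*y,np.sin(YAW)*x+np.cos(YAW)*y])
def knobs():
    p=[.40,.24,.33];move_pose(p,near(p,np.pi/2));f,P=wrist();Z=P[...,2]
    return [b[2] for b in blobs((Z>.069)&(Z<.082)&(P[...,1]>.15)&(P[...,1]<.45)&(P[...,0]>.3)&(P[...,0]<.57),P,150)],f
E
python3 - <<'E'
from h import *
for sx,sy,a in [(1,1,120),(-1,1,60),(1,-1,60)]:
    k,f=knobs();print(k)
    b=min(k,key=lambda p:p[1]);pick(b[0],b[1],.001+.071,0,.26)
    w=get_state()['width']
    if not .2<w<.4: print('BAD',w);break
    x,y=sh(.037*sx,.037*sy);place(x,y,.028+.072,np.deg2rad(a)+YAW,.26)
p=[.57,-.05,.36];move_pose(p,near(p,np.deg2rad(84.5)))
f,P=wrist();pickle.dump((f,P),open('w3.pkl','wb'));cv2.imwrite('pics/w3.png',f['color'][:,:,::-1])
Z=P[...,2]
for b in blobs((Z>.093)&(Z<.115)&(np.hypot(P[...,0]-.59,P[...,1])<.16)&(P[...,1]<.1),P): print(*b)
E
```

```text
[array([0.3826, 0.2446, 0.0736]), array([0.385 , 0.3316, 0.0735]), array([0.4894, 0.3279, 0.0733])]
pick hit False width 0.2832440123333889 F 58.66788446903229 z 0.07225509968904324 t 15.275
lifted 0.282756870421786 [-1.3 -1.4 -1.7]
place hit True dz 0.00027266512385737407
t 20.2833
[array([0.3851, 0.3316, 0.0735]), array([0.4894, 0.3279, 0.0734])]
pick hit False width 0.28094590754359927 F 58.683414459228516 z 0.07226137641766084 t 26.025
lifted 0.28322026788135496 [-0.2 -0.1 -2.1]
place hit True dz 0.00019396308366871617
t 31.1167
[array([0.3851, 0.3316, 0.0736])]
pick hit False width 0.2836595267895293 F 58.81235718727112 z 0.07227740032382488 t 36.0
lifted 0.2835514501386941 [-0.8 -0.8 -0.9]
place hit True dz 0.00028389218142942096
t 41.4
359 [337. 101.] [ 0.6691 -0.0779  0.1053] [ 0.656 -0.091  0.093] [ 0.682 -0.065  0.108]
433 [215. 104.] [0.6813 0.0446 0.104 ] [0.668 0.032 0.093] [0.694 0.059 0.108]
494 [311. 149.] [ 0.6232 -0.0475  0.1017] [ 0.61  -0.06   0.093] [ 0.636 -0.035  0.104]
487 [242. 150.] [0.6306 0.0234 0.1012] [0.618 0.011 0.093] [0.643 0.036 0.104]
457 [242. 219.] [0.5577 0.0334 0.1013] [0.544 0.022 0.093] [0.57  0.047 0.104]
451 [224. 262.] [0.5111 0.0616 0.1027] [0.497 0.049 0.093] [0.523 0.076 0.108]
429 [335. 263.] [ 0.4989 -0.0607  0.1035] [ 0.485 -0.073  0.093] [ 0.511 -0.048  0.108]
```

View pics/w3.png

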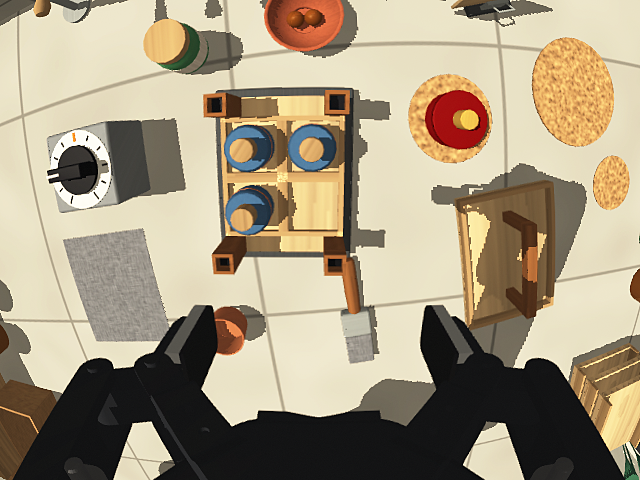

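All three pots stand in pockets: knobs at (242,150), (311,149) and (242,219), within 2 mm. The felt is empty. Next I'll measure the tray.

```bash
cat >> h.py <<'E'
def traymeas(p=(.38,-.30,.36),z0=0.,save=None):
    p=list(p);move_pose(p,near(p,np.pi/2));f,P=wrist();Z=P[...,2];r=np.hypot(P[...,0]-.46,P[...,1]+.315)<.16
    out=[]
    for lo,hi in((z0+.088,z0+.100),(z0+.030,z0+.046)):
        m=(r&(Z>lo)&(Z<hi)).astype(np.uint8);n,l,st,c=cv2.connectedComponentsWithStats(m);i=1+st[1:,4].argmax()
        pts=P[l==i][:,:2].astype(np.float32);rc=cv2.minAreaRect(pts*1000)
        B=cv2.boxPoints(rc);e=max((B[1]-B[0],B[2]-B[1]),key=np.linalg.norm);a=np.degrees(np.arctan2(e[1],e[0]));a=(a+90)%180-90
        out.append((np.array(rc[0])/1000,rc[1],a,st[i,4],P[l==i][:,2].mean()))
    if save: cv2.imwrite(save,f['color'][:,:,::-1])
    return out
E
python3 - <<'E'
from h import *
for o in traymeas(save='pics/w4.png'): print(*o)
E
```

```text
[ 0.45216647 -0.31343161] (133.5972442626953, 16.836410522460938) 7.3635178 1949 0.09373351048934263
[ 0.45222992 -0.31372754] (196.8810577392578, 148.85186767578125) 7.525749 3237 0.03719618001361119
```

View pics/w4.png

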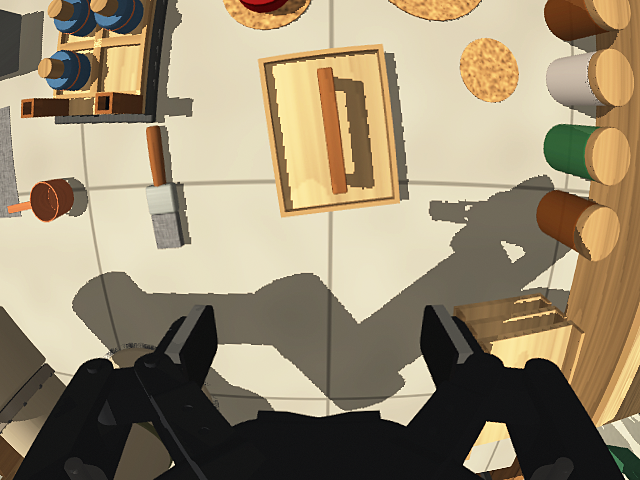

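The tray's bar measures 134×17 mm and its rim 197×149 mm, both centred at (0.4522, -0.3136) with yaw 7.45°. I'll pick it up and hover it over the posts.

Run:
```python
from h import *
b,r=traymeas();a=np.deg2rad((b[2]+r[2])/2);c=(b[0]+r[0])/2;print(c,b[2],r[2])
pick(c[0],c[1],.088,a+np.pi/2,.27)
o=near([C[0],C[1],.27],YAW+np.pi/2);move_pose([C[0],C[1],.27],o);go([C[0],C[1],.215],o,.1)
s=get_state();print(s['eef_pos'],s['width'],s['wrist_force'],s['ft_torque'],s['clock'])
f,P=wrist();pickle.dump((f,P),open('w5.pkl','wb'));cv2.imwrite('pics/w5.png',f['color'][:,:,::-1])
g=grab_frame('scene');pickle.dump(g,open('s5.pkl','wb'));cv2.imwrite('pics/s5.png',cv2.resize(g['color'][150:330,230:470,::-1],(800,600),interpolation=cv2.INTER_CUBIC))
```

```text
[ 0.45225146 -0.31346455] 7.4299927 7.243881
pick hit False width 0.17702541902944727 F 59.033322930336 z 0.08823577686219927 t 48.0083
lifted 0.17475040750179308 [-0.1 -0.6 -4.1]
[ 0.59039254 -0.00818016  0.21570474] 0.17569320046711542 [ 0.26941187  0.15010334 -4.24344316] [-0.03815139 -0.0049012   0.05385188] 51.0333
```

View pics/w5.png

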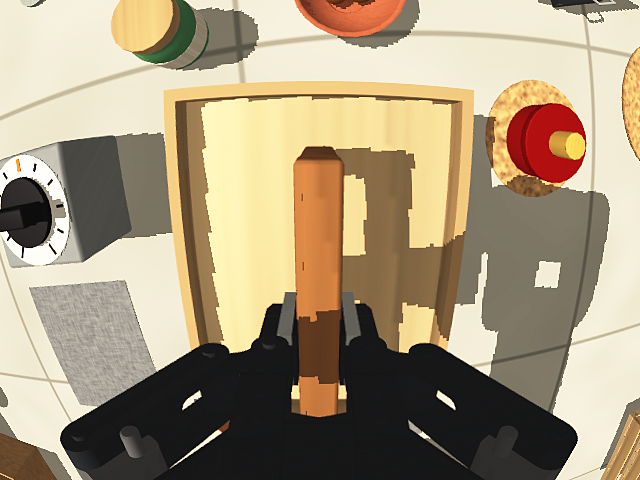

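View pics/s5.png

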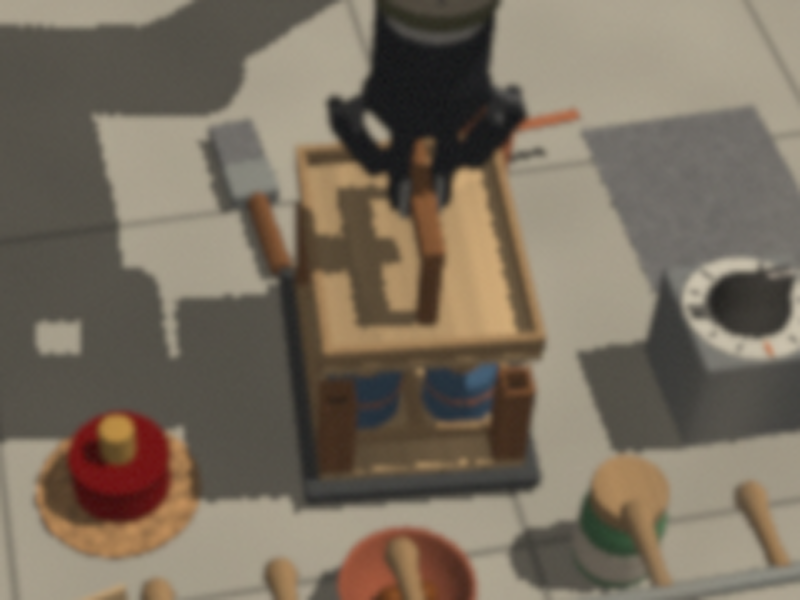

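The tray is held level, its front corners above the posts. I'll check the rim offset numerically and insert it with the guard on.

Run:
```python
from h import *
f,P=pickle.load(open('w5.pkl','rb'));Z=P[...,2];d=P[...,:2]-C
x=np.cos(YAW)*d[...,0]+np.sin(YAW)*d[...,1];y=-np.sin(YAW)*d[...,0]+np.cos(YAW)*d[...,1]
m=(abs(Z-.165)<.012)&(abs(x)<.12)&(abs(y)<.09)&(x>.0);print(m.sum())
fr=m&(x>.085)&(abs(y)<.07);L=m&(y>.06)&(x<.085);Rr=m&(y<-.06)&(x<.085)
for k in (fr,L,Rr): print(k.sum(),np.percentile(x[k],[1,50,99]).round(4),np.percentile(y[k],[1,50,99]).round(4),np.median(Z[k]).round(4))
print('z slope',np.polyfit(x[L|Rr],Z[L|Rr],1),'yaw L,R',np.polyfit(x[L],y[L],1)[0],np.polyfit(x[Rr],y[Rr],1)[0])
```

```text
11631
4732 [0.0857 0.0948 0.0985] [-0.0689  0.0003  0.0689] 0.1652
3182 [0.001  0.0452 0.0842] [0.0675 0.0689 0.0742] 0.1647
3195 [0.0011 0.0451 0.0842] [-0.0739 -0.0686 -0.0673] 0.1648
z slope [-0.00237495  0.16292678] yaw L,R -0.00014174760284420886 -0.001089966361865395
```

The offset is under 0.5 mm, it's level and the yaw matches. Inserting now.

Run:
```python
from h import *
o=get_state()['tool_rot'];z=.2157
hit=go([C[0],C[1],.174],o,.04,15);s=get_state();print(hit,s['eef_pos'],s['wrist_force'],s['clock'])
```

```text
True [ 0.58989987 -0.00785147  0.18026327] [-1.35673972 -0.7333595   5.0653898 ] 51.95
```

It stopped at 0.1803, which is the home height. I'll release, then verify the tray and measure the dial.

Run:
```python
from h import *
o=get_state()['tool_rot'];open_gripper();go([C[0],C[1],.30],o,.2)
p=[.52,.03,.38];move_pose(p,near(p,np.deg2rad(84.5)))
f,P=wrist();pickle.dump((f,P),open('w6.pkl','wb'));cv2.imwrite('pics/w6.png',f['color'][:,:,::-1])
Z=P[...,2];d=P[...,:2]-C
x=np.cos(YAW)*d[...,0]+np.sin(YAW)*d[...,1];y=-np.sin(YAW)*d[...,0]+np.cos(YAW)*d[...,1]
for lo,hi in((.122,.138),(.178,.194)):
    m=(Z>lo)&(Z<hi)&(abs(x)<.13)&(abs(y)<.1);pts=np.column_stack([x[m],y[m]]).astype(np.float32)*1000
    print(cv2.minAreaRect(pts),Z[m].mean(),np.polyfit(x[m],Z[m],1),np.polyfit(y[m],Z[m],1))
# timer: dial grip top (z .095+.034=.129), box top .095
r=np.hypot(P[...,0]-.64,P[...,1]-.228)
m=(r<.05)&(Z>.118)&(Z<.140);pts=P[m][:,:2].astype(np.float32)*1000;rc=cv2.minAreaRect(pts);print('grip',rc,cv2.boxPoints(rc).tolist(),Z[m].mean())
h,s,v=cv2.split(hsv(f));w=m&(v>180)&(s<60);print('white',w.sum(),P[w].mean(0))
t=(r<.085)&(Z>.085)&(Z<.104);print('box',cv2.minAreaRect(P[t][:,:2].astype(np.float32)*1000))
og=t&(h<15)&(s>150);print('orange',og.sum(),P[og].mean(0))
```

```text
((0.4353485107421875, 0.03757476806640625), (196.53846740722656, 148.96319580078125), 0.15493068099021912) 0.12900729121824223 [0.00168998 0.12900423] [0.0020591 0.1290085]
((0.064300537109375, 0.3501300811767578), (134.03955078125, 17.063283920288086), 0.7234659194946289) 0.18567851017933307 [-0.00140995  0.18567925] [-0.04669034  0.18570769]
grip ((640.3713989257812, 232.11480712890625), (53.151729583740234, 16.739171981811523), 89.0297622680664) [[631.552978515625, 205.68447875976562], [648.289794921875, 205.40103149414062], [649.1898193359375, 258.5451354980469], [632.4530029296875, 258.8285827636719]] 0.12774085755532177
white 48 [0.64052902 0.24931162 0.12913556]
box ((640.4921264648438, 231.99871826171875), (101.34043884277344, 100.75357818603516), 89.51624298095703)
orange 15 [0.67474107 0.2297863  0.0965262 ]
```

View pics/w6.png

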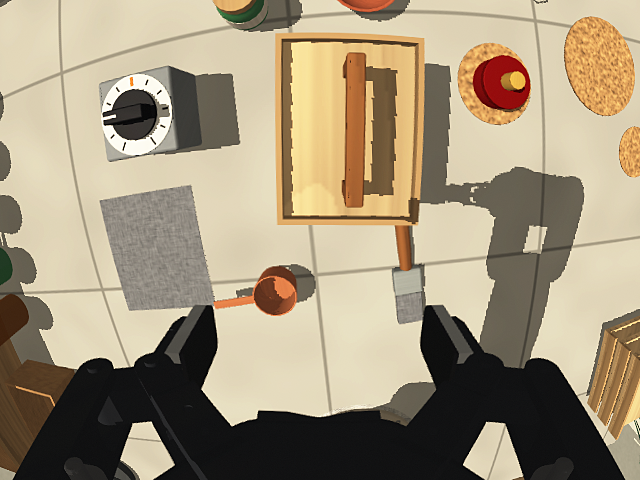

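The tray is home: centre within 0.5 mm, level, origin about 0.091. The dial pointer at (112,115) points to +y, which is click 2, and the orange mark is at +x, so it needs 90° clockwise.

Run:
```python
from h import *
x,y,b=.6404,.2320,np.deg2rad(-.7)
best=None
for a in (b,b+np.pi):
    j0=solve_ik([x,y,.25],q(a));j1=solve_ik([x,y,.25],q(a-np.pi/2))
    print(a,np.round(j0,2) if j0 is not None else None,np.round(j1,2) if j1 is not None else None)
    if j0 is None or j1 is None or abs(abs(j1[5]-j0[5])-np.pi/2)>.05: continue
    if best is None or max(abs(j0[5]),abs(j1[5]))<best[0]: best=(max(abs(j0[5]),abs(j1[5])),a,j1[5]-j0[5])
print(best);_,a,dj=best
move_pose([x,y,.25],q(a));go([x,y,.16],q(a),.2);print(go([x,y,.129],q(a),.05,12));gripper_close()
s=get_state();print(s['width'],s['grasp_force'],s['eef_pos']);j=np.array(s['q'])
for k in range(1,7):
    t=j.copy();t[5]+=dj*k/6;goto_joints(t.tolist())
    s=get_state();print(k,np.round(s['ft_torque'],3),np.round(s['wrist_force'],1))
dwell(.3);open_gripper();o=get_state()['tool_rot'];go([x,y,.26],o,.15);dwell(.3)
p=[.52,.03,.38];move_pose(p,near(p,np.deg2rad(84.5)))
f,P=wrist();cv2.imwrite('pics/w7.png',f['color'][:,:,::-1]);Z=P[...,2]
m=(np.hypot(P[...,0]-x,P[...,1]-y)<.05)&(Z>.118)&(Z<.14);print(cv2.minAreaRect(P[m][:,:2].astype(np.float32)*1000))
d=P[...,:2]-C;X=np.cos(YAW)*d[...,0]+np.sin(YAW)*d[...,1];Y=-np.sin(YAW)*d[...,0]+np.cos(YAW)*d[...,1]
m=(Z>.122)&(Z<.138)&(abs(X)<.13)&(abs(Y)<.1);print(cv2.minAreaRect(np.column_stack([X[m],Y[m]]).astype(np.float32)*1000),Z[m].mean(),get_state()['clock'])
```

```text
-0.012217304763960306 [ 0.18  0.68  0.94 -0.    1.52  0.19] [ 0.18  0.68  0.94 -0.    1.52  1.76]
3.1293753488258327 None [ 0.18  0.68  0.94 -0.    1.52 -1.38]
(np.float64(1.7589937178749704), np.float64(-0.012217304763960306), np.float64(1.5707963267948966))
False
0.17161024516895562 61.8273138999939 [0.64077326 0.23201121 0.12930676]
1 [-0.027 -0.035  0.049] [0.5 0.6 1. ]
2 [0.051 0.06  0.03 ] [ 0.3 -0.5  1.5]
3 [ 0.19   0.256 -0.007] [-0.3 -0.1  2.4]
4 [0.261 0.319 0.044] [-1.4  0.8  1.9]
5 [0.475 0.468 0.033] [-2.2  2.9  1.5]
6 [ 0.711  0.537 -0.036] [-3.   4.1  2.3]
((640.7041015625, 231.8159637451172), (17.354801177978516, 52.63259506225586), 88.94184875488281)
((-0.09146881103515625, 0.0460052490234375), (197.0572509765625, 149.12184143066406), 0.08423347771167755) 0.12910366700699624 62.7083
```

View pics/w7.png

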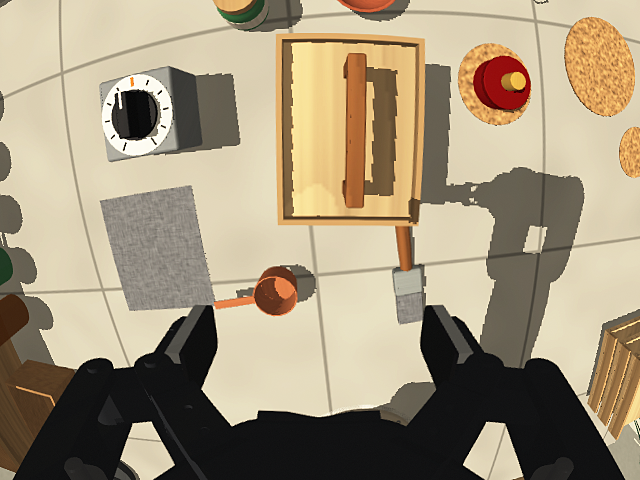

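The pointer at (120,100) now lies along +x at the orange mark (grip angle -1°). The tray is still home and the tin is on the mat. One last look under the tray before handing in.

Run:
```python
from h import *
p=[.30,-.40,.33];move_pose(p,near(p,np.pi/2))
g=grab_frame('scene');cv2.imwrite('pics/s8.png',cv2.resize(g['color'][150:330,230:470,::-1],(800,600),interpolation=cv2.INTER_CUBIC))
```

```text
(no output)
```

View pics/s8.png

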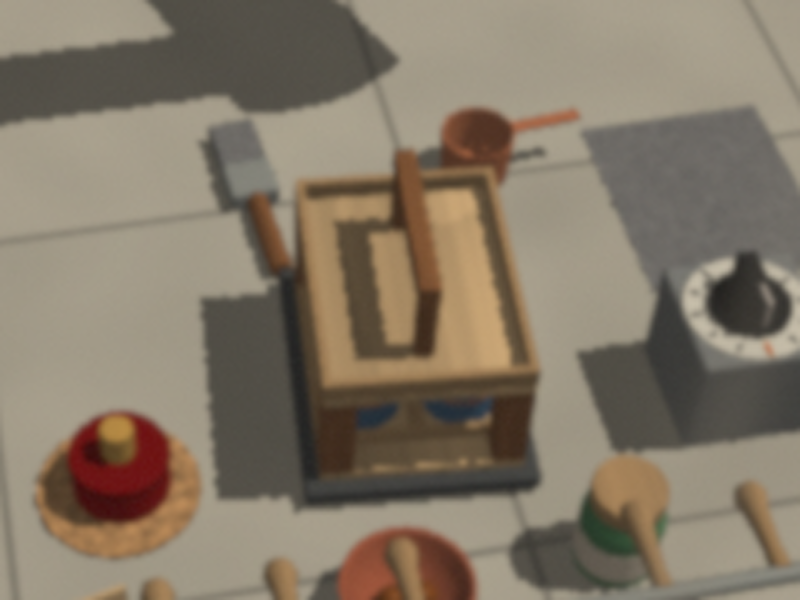

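The tray sits flush on the posts, the pots are in place underneath at (375,412) and (460,408), the tin is on the mat at (120,470) and the pointer faces the orange mark.

```bash
python3 -c "
from plant import *
dwell(.3);print(job_done(),get_state()['clock'])"
```

```text
the job is handed in; nothing more can be done
the job is handed in; nothing more can be done
```

The job is handed in at about 65 s on the robot's clock, verdict not reported: the tin is on the middle mat, all three pots found are in pockets, the cover tray is home on the posts and the dial is at click 5.

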